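# Close and bolt a robot's battery hatch

## Robot

A 6-joint arm with a two-finger parallel gripper is mounted at the origin on the work surface. World frame = base frame: x ahead of the robot, y to its left, z up, the work surface at z = 0. Lengths are in mm, angles in rad, forces in N, time in s.
With the tool pointing down it reaches from about 300 to 750 mm from the base axis. Payload 8.5 kg.
Tool frame: the origin (TCP) lies between the finger pads; the fingertips stand 11 mm ahead of it and the grasp point (between the pads) lies 8 mm behind it; x points along the fingers, y is the direction in which the jaws open and shut, and the axes are right-handed (so a half turn about x gives the same grasp; the last joint's range is limited). The gripper opens to 85 mm and grips with 20 to 120 N. Pads are 22 mm wide; open, the fingers measure 114 mm over their backs; the gripper's body (76 mm by 85 mm) begins 54 mm behind the grasp point. The pads swing forward as they close: fully open they stand 13 mm farther back than shut.
Start: joints at [0.912, 0.381, 1.297, -0, 1.464, -0.215], TCP at [236.145, 496.705, 242.322] pointing down, gripper open.
Joint ranges: [-3.11, 3.11], [-0.89, 2.33], [0.22, 2.48], [-1.42, 4.56], [0.17, 2.85], [-2.88, 2.88]. Speed limits (rad/s): [2.39, 2.39, 3.14, 3.14, 3.14, 3.14].

## Interface

Orientations are given as a unit quaternion [x, y, z, w].
In Python, from cell import get_obs, snapshot, job_done gives the robot as it stands.
- The arm moves only by the tool apply_moves, never from a script. Its argument "series" is a list that holds one entry, the list of rows, each a list of 4 numbers: the shift along the tool's x, y, z in cm, then the turn about the tool's x in degrees. In form: [[[x, y, z, roll], ...]]. A call has 1 to 20 rows; each row shifts and turns the pose as measured when the row begins, along the tool's axes as they then stand; what a row does not reach is not made up. A row lasts 1/10 s, in which the tool goes at most 50 mm and 8.59 degrees, less where a joint would pass 70% of its speed; a pose out of reach is approached as far as the arm can. A call with a gripper value outside its range is refused whole. "jaw" is the closure, from -1 (fully open) to 1 (shut), set as the call begins (left out, the last holds). The fingers move at their own pace and stop on an object; "grip_force" is the grip in N (left out, the last holds). Time passes only in rows, so rows that do not move let the fingers close. It gives the time, the measured TCP pose, the force and the opening at its end, in the units of the state.
- get_obs(): the state, without advancing time (a new reading comes with each control period).
- snapshot(name): name is "side" or "top" or "wrist"; returns a dict with "color" (384x512x3 uint8, red, green, blue), "depth" (384x512 float32, mm along the optical axis (not along the pixel's ray), 0 where there is no reading), "fovy" (degrees; the focal length in pixels is half the picture's height over the tangent of half this angle, whatever the lens; pixels are square), "cx", "cy" (the principal point, pixels), "distortion" ([k1, k2, p1, p2, k3] as OpenCV has them; the pictures are not rectified), "origin" and "rotation" of the camera in the world; the wrist camera has in their place "hand_eye" (4x4, takes a point from camera to tool coordinates, whose origin is the TCP and whose axes are the tool frame's). Camera axes: x right, y up, looking along -z (the intrinsics and any distortion apply to the point x, -y, -z); pixel columns grow to the right and rows downward; lengths in mm; the calibration is good to about 2 mm. A picture is of the moment at which its call begins: read the wrist's pose just before it.
- job_done(): hands the job in, once; it reports no verdict.
The state is a dict: "t": time; "q": joint angles; "qd": joint speeds; "joint_torque": joint torques, N m; "position": TCP position; "orientation": TCP orientation; "contact_force": force on the tool from outside, world axes, zero at the start; "wrist_torque": the same for the moment, N m; "gripper_width": opening from 0.0 (shut) to 1.0 (fully open).
Only numpy, scipy, OpenCV 4.12 (cv2) and the standard library are available. Lean on these libraries where they do the work, as an engineer would, in place of code of your own. Each camera call takes 0.05 s, during which the arm holds its last target.

## Task

The battery hatch in the back of the blue robot torso stands open. Swing the hatch down shut, then push its sliding bolt by the red knob all the way home into the keeper. Leave the tools and parts lying around where they are.

Things in the scene. Friction and masses are not known exactly. Their poses are not given: they have to be found in the camera images.
- torso: Blue robot torso (body 260 x 210 mm, white shoulders out to 204 mm either side at x -25 to 125, the upper arms running on to x -108; highest point of shoulders and arms z 128), fixed, lying face down on the table. Origin: on the table under the middle of the torso. Axes: +x to the head, +y to its side, +z up; it may be turned about z. Its flat back is at z = 150. The battery bay opens in it at x -60 to 60, y -55 to 55. Head and neck lie beyond x = 130, all below z = 130.
- hatch (a joint): Angle of the white hatch in rad: 0 = shut, lying flat on the back; grows as its free edge rises (starts at 0.45 to 0.95; stop at 1.3). The hatch is a plate 140 long x 136 wide x 6 thick; a stiff hinge holds it at whatever angle it is left. Pressing the outer face near the free edge with about 3 N moves it.
- hatch_hinge (a point): Centre of the hatch's hinge line, at torso (70, 0, 150) mm; the line runs along torso y. The hatch extends from it towards torso -x (shut). This frame turns with the hatch: its x and y lie in the underside of the plate (plate at x -140 to 0, y -68 to 68, z 0 to 6), z is the outward normal. The bolt's guide stands on the plate at hinge-frame x -137 to -103, y -15 to 15, up to z 31; the rest of the outer face beyond |y| = 15 is flat and free to be pressed.
- hatch_edge (a point): Middle of the hatch's free edge, on the outer face: (-140, 0, 6) mm in the hinge frame. Moves with the hatch.
- bolt (a joint): Travel of the bolt in m: 0 = drawn right back (starts at 0 to 0.015), 0.055 = fully home against its stop; grows as it moves towards torso -x (hatch shut). Sliding friction about 3 N, no spring: it stays where it is left.
- bolt_knob (a point): Point on the axis of the upright red knob of the bolt: knob 16 mm in diameter, standing on the outer face of the hatch; its axis is the hatch's normal. The point is 38 mm above the hatch's underside, 20 mm above the rod's axis and 20 mm below the knob's top. With the hatch shut the point is at torso z = 188 mm and the top at 208 mm. With the bolt drawn back it is 43 mm from the hinge line.
- bolt_tip (a point): Centre of the tip of the bolt's steel rod (12 mm diameter, 98 mm long; tip 85 mm ahead of the knob's axis).
- keeper_mouth (a point): Centre of the mouth of the keeper, a dark steel tunnel fixed on the torso's back at torso (-80, 0, 168) mm. The tunnel is 17 mm wide and runs 30 mm from the mouth to torso x = -110; 35 mm high over the back. With the bolt home the tip is 3 mm beyond its far end.
- screwdriver: Loose yellow screwdriver, 190 mm, lying on the table; leave it. Origin on its underside, handle to its -x.
- actuator: Loose white joint actuator, block 70 x 45 x 60 mm high with a black disc on top; leave it. Origin under its centre.
- bracket: Loose aluminium U bracket 90 x 50 x 49 mm high; leave it. Origin under its centre.
- mug: Loose blue mug, 80 mm across, 90 mm high; leave it. Origin under its centre.

How it is judged (in metres and radians):
On the way, in this order (a step that is already met when the one before it is completed fails the run):
1. the hatch is shut with the bolt still clear of the keeper (value of joint hatch below 0.05 rad and value of joint bolt below 0.024 m), for 0.1 s.
2. with the hatch shut, the bolt is home in the keeper (value of joint hatch below 0.05 rad and value of joint bolt above 0.048 m), for 0.2 s.
At the end, for the whole second after the job is handed in: The hatch lies shut (within 0.05 rad), the bolt is home (travel over 48 of its 55 mm, tip at least 25 mm past the keeper's mouth), and none of the four loose things has moved more than 40 mm (all of step 2 and x of bolt_tip in the frame of keeper_mouth below -0.025 m and distance of each of screwdriver, actuator, bracket, mug from where it was at the start of the episode below 0.04 m); the robot touches nothing.
It fails at once if the bolt is run out (over 24 mm of travel) while the hatch is still open (over 0.12 rad) (value of joint bolt above 0.024 m and value of joint hatch above 0.12 rad).
It fails at once if any of the four loose things is shifted by more than 40 mm (distance of any of screwdriver, actuator, bracket, mug from where it was at the start of the episode above 0.04 m).
It also fails if it takes over 42 s, if anything falls off the work surface, if the arm or the gripper's body presses on something with over 40 N, if the wrist force passes 120 N, or if a joint passes its speed limit or range.

## Working session

There is one attempt and no reset: what is moved stays moved. The work goes in short steps, Python scripts to look and compute and a tool call to move; the robot and the scene stay as the last step left them, time stands still between calls to the robot, and variables do not carry over. Pictures are saved under pics/ and viewed, and the job is handed in when it is done.

Besides the shell and the picture viewer there is one more tool, called after ">>>" by a JSON object that holds its "op" and its "data", one argument or row to a line. apply_moves: Moves the arm, as the interface text tells. Its arguments: {"type":"object","properties":{"series":{"type":"array"},"jaw":{"type":"number"},"grip_force":{"type":"number"}},"required":["series"]}

```bash
mkdir -p pics; python3 - <<'E'
from cell import get_obs,snapshot
import cv2,numpy as np
print(get_obs())
for n in("side","top"):
    s=snapshot(n); cv2.imwrite(f"pics/{n}0.png",s["color"][:,:,::-1]); np.savez(f"{n}0.npz",**s)
    print({k:v for k,v in s.items() if k not in("color","depth")})
E
```

```text
{'t': 0.0, 'q': array([ 9.11694305e-01,  3.81229878e-01,  1.29826826e+00, -3.95133518e-05,
        1.46361798e+00, -2.15336027e-01]), 'qd': array([-0.00069522,  0.00298385, -0.00036042,  0.0003381 , -0.00114955,
        0.00051105]), 'joint_torque': array([ 3.19399842e-04, -4.48465562e+01, -2.31275314e+01, -3.05060430e-04,
        4.81078896e-03,  2.89203498e-06]), 'position': array([235.99040141, 496.48460689, 241.69105283]), 'orientation': array([ 0.15511541,  0.68998753, -0.15610309,  0.68955656]), 'contact_force': array([-0.92894938,  0.12392127, -0.45676731]), 'wrist_torque': array([-0.05290413,  0.02528716,  0.02321294]), 'gripper_width': 1.004995666305606}
{'fovy': 46.567840389200825, 'cx': 249.08026467925288, 'cy': 184.03289146418473, 'distortion': array([-0.06969624,  0.        ,  0.        ,  0.        ,  0.        ]), 'origin': array([-341.29228426, -854.97867207, 1202.20774551]), 'rotation': array([ 0.38165132, -0.16782762, -0.34623579,  0.84041474])}
{'fovy': 46.55049435124746, 'cx': 251.80265828349363, 'cy': 192.5557714731651, 'distortion': array([-0.0666398,  0.       ,  0.       ,  0.       ,  0.       ]), 'origin': array([ 258.73888094,   19.49455549, 1460.96991869]), 'rotation': array([-0.07607919,  0.08344498,  0.74610818, -0.65617945])}
```

View pics/side0.png

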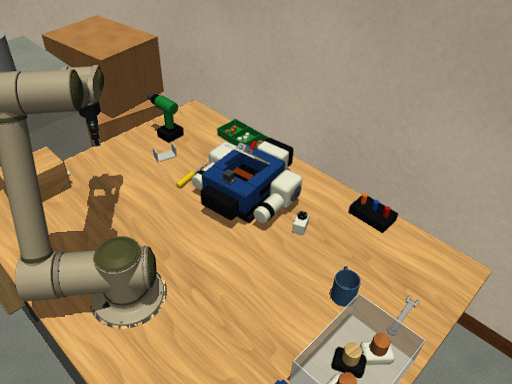

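View pics/top0.png

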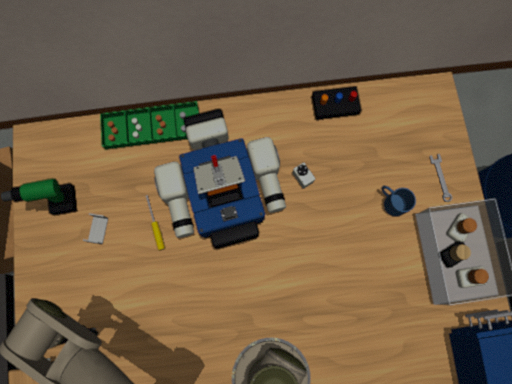

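```bash
cat > h.py <<'E'
import numpy as np,cv2
from scipy.spatial.transform import Rotation as R
def K(s):
    h=s["color"].shape[0]; f=h/2/np.tan(np.radians(float(s["fovy"]))/2)
    return np.array([[f,0,float(s["cx"])],[0,f,float(s["cy"])],[0,0,1]])
def rays(s,uv):
    p=cv2.undistortPoints(np.array(uv,float).reshape(-1,1,2),K(s),s["distortion"]).reshape(-1,2)
    d=np.c_[p[:,0],-p[:,1],-np.ones(len(p))]
    return d   # camera, scaled depth 1
def Rot(s): return R.from_quat(s["rotation"])
def onplane(s,uv,z):
    d=Rot(s).apply(rays(s,uv)); o=s["origin"]
    return o+d*((z-o[2])/d[:,2])[:,None]
def cloud(s,uv):
    uv=np.array(uv); dep=s["depth"][uv[:,1].astype(int),uv[:,0].astype(int)]
    return s["origin"]+Rot(s).apply(rays(s,uv)*dep[:,None])
def proj(s,P):
    c=Rot(s).inv().apply(np.atleast_2d(P)-s["origin"]); c=c*[1,-1,-1]
    return cv2.projectPoints(c,np.zeros(3),np.zeros(3),K(s),s["distortion"])[0].reshape(-1,2)
E
python3 - <<'E'
from h import *
for n,(x0,y0,x1,y1) in dict(top=(140,95,300,255),side=(170,110,320,240)).items():
    s=np.load(n+"0.npz"); c=s["color"][y0:y1,x0:x1,::-1]
    cv2.imwrite(f"pics/{n}z.png",cv2.resize(c,None,fx=4.5 if n=="side" else 3.7,fy=4.5 if n=="side" else 3.7,interpolation=cv2.INTER_CUBIC))
s=np.load("top0.npz")
hsv=cv2.cvtColor(s["color"],cv2.COLOR_RGB2HSV)
m=((hsv[...,0]>105)&(hsv[...,0]<125)&(hsv[...,1]>120)).astype(np.uint8)
m[:,:170]=0;m[:,280:]=0
v,u=np.nonzero(m); P=cloud(s,np.c_[u,v])
print(len(P)); print(np.histogram(P[:,2],bins=np.arange(0,260,10)))
Q=P[(P[:,2]>140)&(P[:,2]<160)]
print(len(Q),np.median(Q[:,2]),cv2.minAreaRect(Q[:,:2].astype(np.float32)))
# side too
s=np.load("side0.npz")
hsv=cv2.cvtColor(s["color"],cv2.COLOR_RGB2HSV)
m=((hsv[...,0]>105)&(hsv[...,0]<125)&(hsv[...,1]>120)).astype(np.uint8)
m[:,:170]=0;m[:,310:]=0;m[230:]=0
v,u=np.nonzero(m); P=cloud(s,np.c_[u,v])
Q=P[(P[:,2]>140)&(P[:,2]<160)]
print(len(Q),np.median(Q[:,2]),cv2.minAreaRect(Q[:,:2].astype(np.float32)))
E
```

```text
3479
(array([   0,    0,    0,    0,    0,   11,   12,    7,   15,   12,   50,
         38,   32,   61, 2556,  673,    0,    0,    2,    0,    0,    0,
          0,    0,    0]), array([  0,  10,  20,  30,  40,  50,  60,  70,  80,  90, 100, 110, 120,
       130, 140, 150, 160, 170, 180, 190, 200, 210, 220, 230, 240, 250]))
3229 147.66663652875536 ((596.6203002929688, 75.70372009277344), (258.72064208984375, 207.31417846679688), 8.280887603759766)
1566 148.75129884558658 ((594.88818359375, 73.13622283935547), (264.8924865722656, 216.60317993164062), 8.966375350952148)
```

View pics/topz.png

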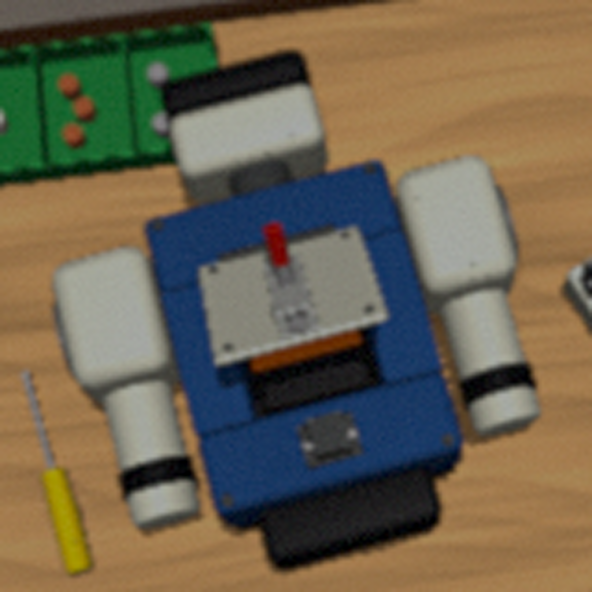

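View pics/sidez.png

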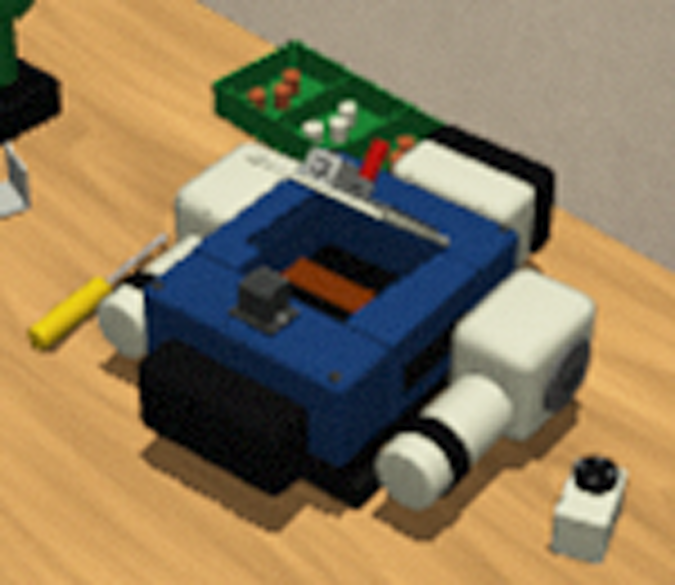

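```bash
python3 - <<'E'
from h import *
yaw=np.radians(8.5);c=np.array([596,74.5,0]);T=R.from_euler('z',yaw)
for n in("top","side"):
    s=np.load(n+"0.npz"); v,u=np.mgrid[110:240,150:320]; uv=np.c_[u.ravel(),v.ravel()]
    P=T.inv().apply(cloud(s,uv)-c); col=s["color"][uv[:,1],uv[:,0]].astype(int)
    grey=(col.max(1)-col.min(1)<40)&(col.max(1)>90)
    w=grey&(abs(P[:,1])<64)&(abs(P[:,1])>20)&(P[:,0]>-90)&(P[:,0]<68)&(P[:,2]>158)
    Q=P[w]; print(n,w.sum(),Q.min(0),Q.max(0))
    if w.sum()>20: 
        a=np.polyfit(70-Q[:,0],Q[:,2],1); print("slope ang",np.arctan(a[0]),a)
    red=(col[:,0]>120)&(col[:,1]<60)&(col[:,2]<60)&(P[:,2]>150)
    print("red",red.sum(),np.median(P[red],0),P[red][P[red][:,2].argmax()], P[red].mean(0))
E
```

```text
top 750 [-31.69719698 -63.95576521 158.19611056] [ 67.83668238  63.89139944 247.91707135]
slope ang 0.7206331108597904 [  0.87818865 158.77572773]
red 3 [ 63.45022591  -0.76617366 233.75563684] [ 64.66997897  -1.53327551 235.33057863] [ 6.34658007e+01 -9.61524811e-02  2.33894946e+02]
side 49 [-37.94959922 -63.12421573 160.41058766] [ 67.56954861  62.04842598 251.94610065]
slope ang 0.6982039631366169 [  0.83922278 160.46081298]
red 26 [ 51.79612121  -1.50973768 223.79473871] [ 60.95217293   0.25355836 236.22919866] [ 51.46205657  -0.73754211 224.03904472]
```

```bash
cat >> h.py <<'E'
YAW=np.radians(8.5);C=np.array([596,74.5,0])
def T(): return R.from_euler('z',YAW)
def where():
    from cell import get_obs
    o=get_obs(); A=R.from_quat(o["orientation"]).as_matrix()
    print("t",round(o["t"],2),"tcp",o["position"].round(1),"torso",T().inv().apply(o["position"]-C).round(1),"F",o["contact_force"].round(1),"w",round(o["gripper_width"],2),"q6",o["q"][5].round(2))
    return o,A
def to(p): # torso-frame target -> tool cm
    o,A=where(); d=T().apply(np.array(p,float))+C-o["position"]
    ax=T().inv().apply(A.T)  # rows tool axes in torso
    print("tool axes in torso\n",ax.round(3)); print("move cm",(A.T@d/10).round(2),"z-axis yaw in torso deg",np.degrees(np.arctan2(ax[2,1],ax[2,0])).round(1))
E
python3 -c "
from h import *
to([-15,42,300])"
```

```text
t 0.1 tcp [236.  496.5 241.8] torso [-293.7  470.6  241.8] F [-0.7 -0.1  0.2] w 1.0 q6 -0.22
tool axes in torso
 [[-0.001 -0.001 -1.   ]
 [ 0.558  0.83  -0.001]
 [ 0.83  -0.558 -0.   ]]
move cm [ -5.81 -20.01  47.04] z-axis yaw in torso deg -33.9
```

>>> {"op": "apply_moves", "data": {
  "series": [
    [[-3, 0, 0, -7], [-3, 0, 0, -7], [0, 0, 0, -7], [0, 0, 0, -7], [0, 0, 0, -6]]
  ],
  "jaw": 1,
  "grip_force": 40
}}

```text
t: 0.6
position: [235.6, 496.0, 302.2]
orientation: [-0.062, 0.706, 0.059, 0.703]
contact_force: [-0.2, 0.9, 0.7]
gripper_width: 0.145
```

```bash
python3 -c "
from h import *
to([-15,42,300])"
```

```text
t 0.6 tcp [235.6 496.  302.2] torso [-294.1  470.2  302.2] F [-0.2  0.9  0.7] w 0.14 q6 -0.83
tool axes in torso
 [[-0.005 -0.004 -1.   ]
 [-0.023  1.    -0.004]
 [ 1.     0.023 -0.005]]
move cm [  0.28 -43.45  26.91] z-axis yaw in torso deg 1.3
```

>>> {"op": "apply_moves", "data": {
  "series": [
    [[-0.5, -3.1, 1.0, 1.3], [-0.5, -3.1, 1, 0], [0, -3.1, 1, 0], [0, -3.1, 1, 0], [0, -3.1, 1, 0], [0, -3.1, 1, 0], [0, -3.1, 1, 0], [0, -3.1, 1, 0], [0, -3.1, 1, 0], [0, -3.1, 1, 0], [0, -3.1, 1, 0], [0, -3.1, 1, 0], [0, 0, 0, 0]]
  ]
}}

```text
t: 1.9
position: [415.6, 133.1, 309.5]
orientation: [-0.058, 0.709, 0.052, 0.701]
contact_force: [0.4, -0.2, -0.9]
gripper_width: 0.002
```

```bash
python3 - <<'E'
from h import *
to([-15,42,300])
from cell import snapshot
o,A=where()
s=snapshot("wrist"); cv2.imwrite("pics/w1.png",s["color"][:,:,::-1])
np.savez("w1.npz",**s,pos=o["position"],A=A)
print(s["hand_eye"])
H=s["hand_eye"]
E
```

```text
t 1.9 tcp [415.6 133.1 309.5] torso [-169.8   84.6  309.5] F [ 0.4 -0.2 -0.9] w 0.0 q6 -1.68
tool axes in torso
 [[-0.013 -0.008 -1.   ]
 [-0.006  1.    -0.008]
 [ 1.     0.006 -0.013]]
move cm [ 0.78 -4.35 15.46] z-axis yaw in torso deg 0.4
t 1.9 tcp [415.6 133.1 309.5] torso [-169.8   84.6  309.5] F [ 0.4 -0.2 -0.9] w 0.0 q6 -1.68
[[-1.53079737e-03  2.63043301e-01 -9.64782814e-01 -1.31266172e+02]
 [ 9.99998828e-01  3.79025237e-04 -1.48333438e-03  5.97582543e-01]
 [-2.45041395e-05 -9.64783954e-01 -2.63043573e-01 -6.75487633e+01]
 [ 0.00000000e+00  0.00000000e+00  0.00000000e+00  1.00000000e+00]]
```

View pics/w1.png

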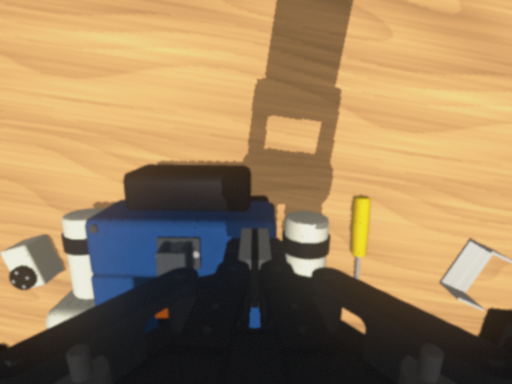

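```bash
python3 - <<'E'
from h import *
s=np.load("w1.npz"); v,u=np.mgrid[180:300,80:290]; uv=np.c_[u.ravel(),v.ravel()]
dep=s["depth"][uv[:,1],uv[:,0]]; H=s["hand_eye"]
P=rays(s,uv)*dep[:,None]; P=P@H[:3,:3].T+H[:3,3]; P=P@s["A"].T+s["pos"]; P=T().inv().apply(P-C)
k=(P[:,2]>165)&(P[:,2]<190)&(P[:,0]<-70)&(P[:,0]>-120)&(abs(P[:,1])<35)
print(k.sum(),np.percentile(P[k],[2,50,98],axis=0).round(1))
b=(P[:,2]>140)&(P[:,2]<158)&(P[:,0]<-62)&(dep>0)
print(b.sum(),P[b].min(0),P[b].max(0),np.median(P[b][:,2]))
e=[(r,P[b&(abs(P[:,1]-r)<3)][:,0].min().round(1)) for r in(-90,-60,-40,-20,20)]
print(e)
E
```

```text
751 [[-110.6  -10.8  166.3]
 [-103.6    3.1  183.9]
 [ -89.1   17.9  185.5]]
7388 [-131.50608135  -99.74759961  140.09542542] [-62.01916589 108.37113604 157.90967973] 149.123096732774
[(-90, np.float64(-131.0)), (-60, np.float64(-131.0)), (-40, np.float64(-130.9)), (-20, np.float64(-130.8)), (20, np.float64(-129.5))]
```

>>> {"op": "apply_moves", "data": {
  "series": [
    [[0, -0.9, 3.1, 0], [0, -0.9, 3.1, 0], [0, -0.9, 3.1, 0], [0, -0.9, 3.1, 0], [0, -0.9, 3.1, 0], [1.5, 0, 0, 0], [1.5, 0, 0, 0], [1, 0, 0, 0], [0, 0, 0, 0]]
  ]
}}

```text
t: 2.85
position: [576.4, 122.4, 264.4]
orientation: [-0.06, 0.711, 0.056, 0.699]
contact_force: [-0.6, -0.0, 0.0]
gripper_width: -0.0
```

```bash
python3 - <<'E'
from h import *
to([-15,42,168])
E
```

```text
t 2.85 tcp [576.4 122.4 264.4] torso [-12.3  50.3 264.4] F [-0.6 -0.   0. ] w -0.0 q6 -1.72
tool axes in torso
 [[-0.017 -0.004 -1.   ]
 [-0.016  1.    -0.004]
 [ 1.     0.016 -0.017]]
move cm [ 9.65 -0.79 -0.11] z-axis yaw in torso deg 0.9
```

>>> {"op": "apply_moves", "data": {
  "series": [
    [[0.7, -0.8, 0, 0], [0.7, 0, 0, 0], [0.7, 0, 0, 0], [0.7, 0, 0, 0], [0.7, 0, 0, 0], [0.7, 0, 0, 0], [0.7, 0, 0, 0]]
  ]
}}

```text
t: 3.55
position: [577.5, 114.5, 216.0]
orientation: [-0.06, 0.708, 0.056, 0.702]
contact_force: [0.1, -0.2, 4.6]
gripper_width: 0.001
```

```bash
python3 - <<'E'
from h import *
to([-15,42,168])
E
```

```text
t 3.55 tcp [577.5 114.5 216. ] torso [-12.4  42.3 216. ] F [ 0.1 -0.2  4.6] w 0.0 q6 -1.74
tool axes in torso
 [[-0.009 -0.005 -1.   ]
 [-0.017  1.    -0.005]
 [ 1.     0.017 -0.009]]
move cm [ 4.8  -0.01 -0.22] z-axis yaw in torso deg 1.0
```

Contact at about 4.6 N, the hatch is moving as expected. Continue down.

>>> {"op": "apply_moves", "data": {
  "series": [
    [[0.7, 0, 0, 0], [0.7, 0, 0, 0], [0.7, 0, 0, 0], [0.7, 0, 0, 0], [0.7, 0, 0, 0], [0.6, 0, 0, 0], [0.4, 0, 0, 0]]
  ]
}}

```text
t: 4.25
position: [575.9, 114.2, 166.6]
orientation: [-0.06, 0.709, 0.056, 0.7]
contact_force: [-13.6, 0.3, 43.7]
gripper_width: 0.002
```

```bash
python3 - <<'E'
from h import *
to([-15,42,166])
E
```

```text
t 4.25 tcp [575.9 114.2 166.6] torso [-14.   42.2 166.6] F [-13.6   0.3  43.7] w 0.0 q6 -1.74
tool axes in torso
 [[-0.013 -0.005 -1.   ]
 [-0.017  1.    -0.004]
 [ 1.     0.017 -0.013]]
move cm [ 0.06 -0.02 -0.1 ] z-axis yaw in torso deg 1.0
```

>>> {"op": "apply_moves", "data": {
  "series": [
    [[-0.3, 0, 0, 0], [-3, 0, 0, 0], [-3, 0, 0, 0], [-3, 0, -3, 0], [-3, 0, -3, 0], [0, 0, -3, 0], [0, 0, -3, 0], [0, 0, 0, 0]]
  ]
}}

```text
t: 5.05
position: [456.6, 94.7, 292.4]
orientation: [-0.06, 0.709, 0.056, 0.701]
contact_force: [0.3, -0.6, 0.3]
gripper_width: 0.003
```

```bash
python3 - <<'E'
from h import *
from cell import snapshot
o,A=where()
s=snapshot("wrist"); np.savez("w2.npz",**s,pos=o["position"],A=A)
t=snapshot("side");np.savez("side2.npz",**t)
u=snapshot("top");np.savez("top2.npz",**u)
a=cv2.resize(t["color"][110:240,170:320],(450,390),interpolation=cv2.INTER_CUBIC)
b=cv2.resize(u["color"][130:260,160:290],(350,350),interpolation=cv2.INTER_CUBIC)
im=np.zeros((390,800,3),np.uint8);im[:,:450]=a;im[:350,450:]=b
cv2.imwrite("pics/c2.png",im[:,:,::-1]);cv2.imwrite("pics/w2.png",s["color"][:,:,::-1])
E
```

```text
t 5.05 tcp [456.6  94.7 292.4] torso [-134.9   40.5  292.4] F [ 0.3 -0.6  0.3] w 0.0 q6 -1.78
```

View pics/c2.png

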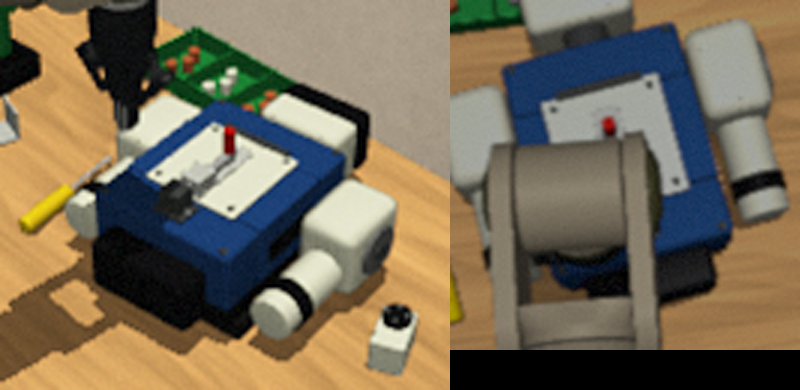

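View pics/w2.png

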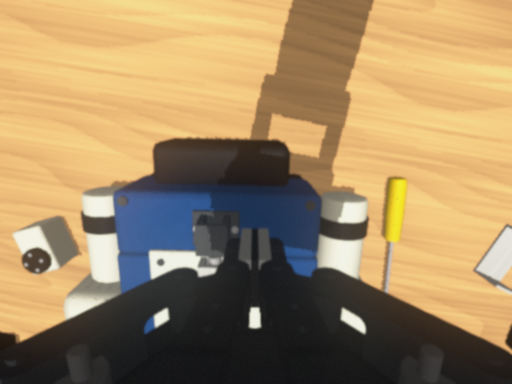

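```bash
python3 - <<'E'
from h import *
for n in("side","top"):
    s=np.load(n+"2.npz"); v,u=np.mgrid[125:240,170:290]; uv=np.c_[u.ravel(),v.ravel()]
    col=s["color"][uv[:,1],uv[:,0]].astype(int); red=(col[:,0]>110)&(col[:,1]<60)&(col[:,2]<60)
    p=uv[red]; p=p[np.linalg.norm(p-np.median(p,0),axis=1)<20]; print(n,len(p),p.min(0),p.max(0),np.median(p,0))
    m=p.mean(0); top=p[p[:,1]<=p[:,1].min()+1].mean(0)
    for z,q in((188,m),(190,m),(195,m),(208,m),(208,top)): print(z,T().inv().apply(onplane(s,[q],z)-C).round(1))
    w=(col.min(1)>120); P=T().inv().apply(cloud(s,uv)-C)
    k=w&(abs(P[:,1])<66)&(abs(P[:,1])>20)&(P[:,0]>-68)&(P[:,0]<68)&(P[:,2]>140); a=np.polyfit(70-P[k][:,0],P[k][:,2],1); print(k.sum(),"slope",a)
E
```

```text
side 11 [245 152] [248 157] [246. 153.]
188 [[ 33.3  15.4 188. ]]
190 [[ 31.2  13.8 190. ]]
195 [[ 25.8   9.9 195. ]]
208 [[ 11.7  -0.3 208. ]]
208 [[ 15.9   2.3 208. ]]
482 slope [8.42973141e-04 1.55336792e+02]
top 13 [217 174] [220 177] [218. 176.]
188 [[ 18.1   1.5 188. ]]
190 [[ 17.5   1.5 190. ]]
195 [[ 16.1   1.5 195. ]]
208 [[ 12.5   1.4 208. ]]
208 [[ 15.1   0.3 208. ]]
716 slope [-4.68665527e-03  1.54129115e+02]
```

```bash
python3 - <<'E'
from h import *
to([50,1,270])
E
```

```text
t 5.2 tcp [459.4  94.7 291.5] torso [-132.1   40.2  291.5] F [0.5 0.4 0.2] w -0.0 q6 -1.78
tool axes in torso
 [[-0.013 -0.004 -1.   ]
 [-0.017  1.    -0.004]
 [ 1.     0.017 -0.013]]
move cm [ 1.94 -4.22 18.16] z-axis yaw in torso deg 1.0
```

>>> {"op": "apply_moves", "data": {
  "series": [
    [[0, -0.7, 3, 1.0], [0, -0.7, 3, 0], [0, -0.7, 3, 0], [0, -0.7, 3, 0], [0, -0.7, 3, 0], [0, -0.7, 3, 0], [1, 0, 0, 0], [0.5, 0, 0, 0], [0, 0, 0, 0]]
  ]
}}

```text
t: 6.1
position: [657.3, 80.2, 263.2]
orientation: [-0.053, 0.712, 0.051, 0.698]
contact_force: [-0.1, -0.5, -0.6]
gripper_width: 0.001
```

```bash
python3 - <<'E'
from h import *
to([50,1,194])
E
```

```text
t 6.1 tcp [657.3  80.2 263.2] torso [ 61.5  -3.4 263.2] F [-0.1 -0.5 -0.6] w 0.0 q6 -1.77
tool axes in torso
 [[-0.02  -0.002 -1.   ]
 [ 0.001  1.    -0.002]
 [ 1.    -0.001 -0.02 ]]
move cm [ 6.94  0.45 -1.01] z-axis yaw in torso deg -0.0
```

>>> {"op": "apply_moves", "data": {
  "series": [
    [[1.5, 0.4, -0.5, 0], [1.5, 0, -0.4, 0], [1.5, 0, 0, 0], [1.2, 0, 0, 0], [1.0, 0, 0, 0], [0, 0, 0, 0]]
  ]
}}

```text
t: 6.7
position: [643.2, 84.0, 196.7]
orientation: [-0.054, 0.711, 0.051, 0.699]
contact_force: [-0.8, -0.2, -0.7]
gripper_width: 0.003
```

```bash
python3 - <<'E'
from h import *
to([-9,1,194])
from cell import snapshot
t=snapshot("side");u=snapshot("top")
a=cv2.resize(t["color"][110:240,170:320],(450,390),interpolation=cv2.INTER_CUBIC)
b=cv2.resize(u["color"][130:260,160:290],(350,350),interpolation=cv2.INTER_CUBIC)
im=np.zeros((390,800,3),np.uint8);im[:,:450]=a;im[:350,450:]=b
cv2.imwrite("pics/c3.png",im[:,:,::-1])
E
```

```text
t 6.7 tcp [643.2  84.  196.7] torso [ 48.1   2.4 196.7] F [-0.8 -0.2 -0.7] w 0.0 q6 -1.77
tool axes in torso
 [[-0.018 -0.003 -1.   ]
 [-0.001  1.    -0.003]
 [ 1.     0.001 -0.018]]
move cm [ 0.37 -0.13 -5.7 ] z-axis yaw in torso deg 0.0
```

View pics/c3.png

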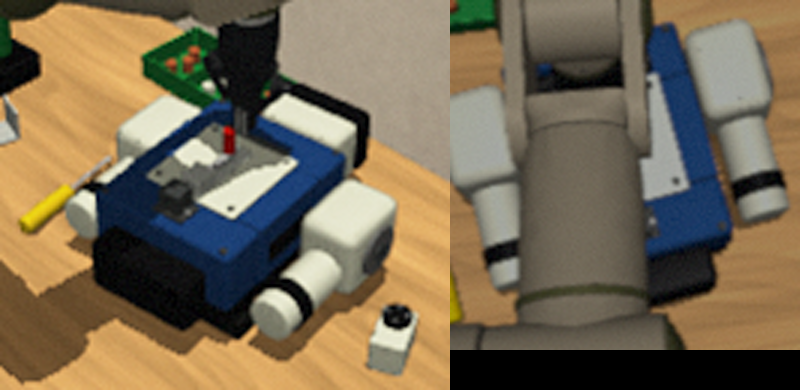

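>>> {"op": "apply_moves", "data": {
  "series": [
    [[0.2, 0, -0.6, 0], [0.1, 0, -0.6, 0], [0, 0, -0.6, 0], [0, 0, -0.6, 0], [0, 0, -0.6, 0], [0, 0, -0.6, 0]]
  ]
}}

```text
t: 7.4
position: [607.1, 78.4, 197.4]
orientation: [-0.054, 0.708, 0.051, 0.702]
contact_force: [2.8, 0.4, -2.9]
gripper_width: -0.0
```

```bash
python3 - <<'E'
from h import *
to([-9,1,193])
E
```

```text
t 7.4 tcp [607.1  78.4 197.4] torso [ 11.6   2.2 197.4] F [ 2.8  0.4 -2.9] w -0.0 q6 -1.78
tool axes in torso
 [[-0.008 -0.004 -1.   ]
 [-0.001  1.    -0.004]
 [ 1.     0.001 -0.008]]
move cm [ 0.46 -0.12 -2.05] z-axis yaw in torso deg 0.0
```

>>> {"op": "apply_moves", "data": {
  "series": [
    [[0.1, 0, -0.5, 0], [0.1, 0, -0.5, 0], [0.1, 0, -0.5, 0], [0.1, 0, -0.4, 0], [0, 0, -0.3, 0]]
  ]
}}

```text
t: 7.9
position: [587.3, 75.0, 196.0]
orientation: [-0.054, 0.703, 0.051, 0.708]
contact_force: [28.2, 6.8, -10.5]
gripper_width: 0.002
```

```bash
python3 - <<'E'
from h import *
to([-9,1,193])
from cell import snapshot
t=snapshot("side");u=snapshot("top")
a=cv2.resize(t["color"][110:240,170:320],(450,390),interpolation=cv2.INTER_CUBIC)
cv2.imwrite("pics/c4.png",a[:,:,::-1])
E
```

```text
t 7.9 tcp [587.3  75.  196. ] torso [ -8.5   1.8 196. ] F [ 28.2   6.8 -10.5] w 0.0 q6 -1.79
tool axes in torso
 [[ 0.007 -0.005 -1.   ]
 [-0.001  1.    -0.005]
 [ 1.     0.001  0.007]]
move cm [ 0.3  -0.08 -0.05] z-axis yaw in torso deg 0.0
```

View pics/c4.png

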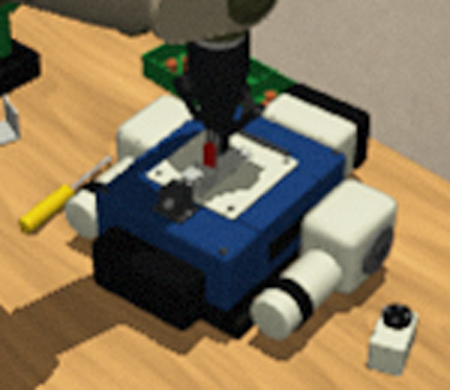

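>>> {"op": "apply_moves", "data": {
  "series": [
    [[0, 0, -0.3, 0], [0, 0, -0.2, 0], [0, 0, 0, 0]]
  ]
}}

```text
t: 8.3
position: [588.1, 75.2, 195.8]
orientation: [-0.053, 0.697, 0.052, 0.713]
contact_force: [0.3, -0.1, 0.9]
gripper_width: 0.001
```

```bash
python3 - <<'E'
from h import *
where()
E
```

```text
t 8.3 tcp [588.1  75.2 195.8] torso [ -7.7   1.9 195.8] F [ 0.3 -0.1  0.9] w 0.0 q6 -1.79
```

>>> {"op": "apply_moves", "data": {
  "series": [
    [[0, 0, 1, 0], [0, 0, 1, 0], [-2, 0, 0, 0], [-3, 0, 0, 0], [-3, 0, 0, 0], [-3, 2, 0, 0], [0, 4, -1, 0], [0, 4, -1, 0], [0, 4, 0, 0], [0, 4, 0, 0], [0, 4, 0, 0], [0, 0, 0, 0]]
  ]
}}

```text
t: 9.5
position: [548.6, 298.5, 303.5]
orientation: [-0.052, 0.706, 0.049, 0.704]
contact_force: [-0.4, -0.5, -0.9]
gripper_width: -0.002
```

```bash
python3 - <<'E'
from h import *
from cell import snapshot
where()
t=snapshot("side");u=snapshot("top");np.savez("side5.npz",**t);np.savez("top5.npz",**u)
a=cv2.resize(t["color"][110:240,170:320],(450,390),interpolation=cv2.INTER_CUBIC)
b=cv2.resize(u["color"][130:260,160:290],(350,350),interpolation=cv2.INTER_CUBIC)
im=np.zeros((390,800,3),np.uint8);im[:,:450]=a;im[:350,450:]=b
cv2.imwrite("pics/c5.png",im[:,:,::-1])
for n,s in(("side",t),("top",u)):
    v,u_=np.mgrid[125:240,170:290]; uv=np.c_[u_.ravel(),v.ravel()]
    col=s["color"][uv[:,1],uv[:,0]].astype(int); red=(col[:,0]>110)&(col[:,1]<60)&(col[:,2]<60)
    p=uv[red]
    if not len(p): continue
    p=p[np.linalg.norm(p-np.median(p,0),axis=1)<20]; m=p.mean(0); top=p[p[:,1]<=p[:,1].min()+1].mean(0)
    print(n,len(p),[T().inv().apply(onplane(s,[q],208)-C).round(1) for q in(m,top)])
    P=T().inv().apply(cloud(s,uv)-C); w=(col.min(1)>120)
    k=w&(abs(P[:,1])<66)&(abs(P[:,1])>20)&(P[:,0]>-68)&(P[:,0]<68)&(P[:,2]>140)&(P[:,2]<175); print(k.sum(),np.polyfit(70-P[k][:,0],P[k][:,2],1))
E
```

```text
t 9.5 tcp [548.6 298.5 303.5] torso [-13.8 228.6 303.5] F [-0.4 -0.5 -0.9] w -0.0 q6 -1.4
side 8 [array([[-3.10e+01,  1.00e-01,  2.08e+02]]), array([[-29.5,   1.9, 208. ]])]
471 [-3.70099523e-03  1.55570301e+02]
top 12 [array([[-27.7,   1.2, 208. ]]), array([[-24.8,   0.4, 208. ]])]
1297 [-4.30149264e-03  1.54152068e+02]
```

View pics/c5.png

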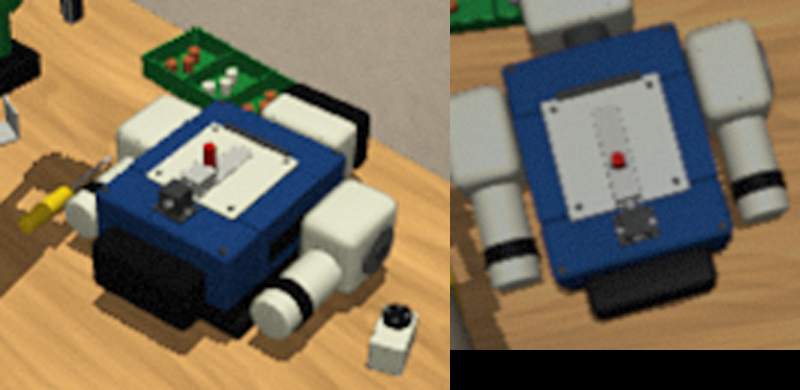

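```bash
python3 -c "
from cell import job_done
print(job_done())"
```

```text
the job is handed in; nothing more can be done
None
```

I shut the hatch and pushed the bolt home with the gripper closed, then handed the job in at about 9.5 s of the 42 s allowed. `job_done` gives no verdict, so what follows is my own measurements.

- **Hatch:** I pressed straight down on its outer face, and it seated at about 44 N on the fingertips. In both the side and top views, the depth points on the plate fit a slope of about 0.004 rad after the bolt push, against the 0.05 limit. The height also matches the shut position.
- **Bolt:** I pushed the knob from behind at about 3 N until it stopped dead at 28 N. One further small push moved it no more. The knob ended at torso x of about -28 mm in the top view and -31 mm in the side view; fully home is -28 mm. I did not see the bolt tip inside the keeper directly, so that rests on the knob position and the hard stop.
- **Loose things:** The arm stayed clear of all four on the way. The screwdriver and actuator look unmoved in the last pictures. I did not measure them, and I did not check the bracket and mug again at the end.
- **Disagreements:** The wrist camera put the keeper about 3 mm to one side of where the top camera's torso pose put it. The two fixed cameras disagreed by about 3 mm on the knob, slightly over the stated 2 mm calibration.
- **Arm:** It finished about 300 mm up and well to the side of the torso, with no contact force.

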